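# Fit the blade plate on the slicer's locating pin

### The job

Pick the steel blade plate off the white carving board by its grip and fit it on the slicer bed: lay it lightly on the bed's locating pin, hole end over the slot and blade end over the feed opening, and nudge it gently along the slot until its hole drops over the pin, without forcing it. Then swing it round the pin until its long side rests against the steel stop bar, leave it lying flat on the bed and let go; leave the carrot, the bowl and the carving spoon where they are.

Things in the scene. Friction and masses are not known exactly. Their poses are not given: they have to be found in the camera images.
- bed: Aluminium slicer bed, fixed, 215 x 180 mm, flat deck 30 mm above the table. Origin: at table height under the middle of the slot; z up. Deck spans x -62 to +152, y -65 to +115 mm. The flat black feed opening is at x = +98 mm. A white gear housing covers y = +75 to +113 mm, its top 80 mm (knobs 95 mm) above the table. 40 N of plate on bed or pin would damage them.
- slot (a point): Middle, at deck height, of a 54 x 12 mm dark slot along the bed's x. A steel locating pin, 10 mm diameter, 1.5 mm chamfer, stands 16 mm above the deck on the slot's centre line (y = 0). It is clamped fast somewhere within 20 mm of this point along x, either way, different each time; its place is not measured. Axes as the bed's.
- stop (a point): Middle of the face of the steel stop bar fixed on the deck: bed x = +82, y = +41 mm, 6 mm above the deck. The bar is 12 mm high and runs along x from +52 to +112 mm; its flat face looks to -y, towards the slot's line. Axes as the bed's.
- plate: Loose steel blade plate, 150 (x) x 80 (y) x 6 mm, 0.2 to 0.33 kg, lying on the board. Origin: centre of the underside; z up. At its centre a grey grip block, 36 mm (x) x 16 mm (y), rises to 40 mm above the underside: grasp it across y from above. Round through hole, 13 mm, at x = -40 mm, y = 0; blade strip in the +x half. When fitted its +x points along the bed's +x.
- plate_hole (a point): Centre of the plate's 13 mm hole, on the underside (plate x = -40, y = 0, z = 0 mm).
- plate_edge (a point): Point on the lower edge of the plate's +y long side, 55 mm from the middle towards the blade end (plate x = +55, y = +40, z = 0 mm); this side comes against the stop bar.
- board: White plastic carving board, 300 (x) x 230 (y) x 14 mm, fixed; origin at the centre of its underside.
- carrot: Orange carrot stump standing on the table, tapered, 48 mm diameter at the foot, 86 mm high; origin at the centre of its foot. Leave alone.
- bowl: White ceramic bowl, 120 mm across the rim, 50 mm high; origin at the centre of its foot. Leave alone.
- carver: Carving spoon with blue handle lying on the table beside the board, along its own x; origin at the middle, underneath. Leave alone.
Mind the look-alikes: they are no part of the job. Leave any brown or pink look-alike of the plate alone.

How it is judged (in metres and radians):
At the end, for the whole second after the job is handed in: The plate lies flat on the deck (within 2.5 mm, tilt < 0.04 rad), hole over the pin (within 25 mm of the slot's middle along it, 5 mm across), blade end to the bed's +x, long side within 4 mm of the stop bar's face and 0.07 rad of parallel, at rest and released (x of plate_hole in the frame of bed between -0.025 and 0.025 m and y of plate_hole in the frame of bed between -0.005 and 0.005 m and z of plate_hole in the frame of bed below 0.0325 m and x of plate in the frame of bed above 0.01 m and angle between plate's own z axis and vertical below 0.04 rad and y of plate_edge in the frame of bed above 0.037 m and angle between the x axis of plate and the x axis of bed, either way round below 0.07 rad and linear speed of plate below 0.02 m/s); the robot touches nothing.
It fails at once if the plate is pressed or knocked on the bed or pin with more than 40 N (contact force between plate and bed above 40 N).
It fails at once if the robot pushes on the bed with more than 40 N (contact force between any of the arm, the fingers and bed above 40 N).
It fails at once if the carrot is moved more than 30 mm or tipped over (distance of carrot from where it was at the start of the episode above 0.03 m or angle between carrot's own z axis and vertical above 0.5 rad).
It fails at once if the bowl is moved more than 30 mm (distance of bowl from where it was at the start of the episode above 0.03 m).
It fails at once if the carving spoon is moved more than 30 mm (distance of carver from where it was at the start of the episode above 0.03 m).
It also fails if it takes over 69 s, if anything falls off the work surface, if the arm or the gripper's body presses on something with over 40 N, if the wrist force passes 120 N, or if a joint passes its speed limit or range.

### The arm

A 6-joint arm with a two-finger parallel gripper is mounted at the origin on the work surface. World frame = base frame: x ahead of the robot, y to its left, z up, the work surface at z = 0. Lengths are in mm, angles in rad, forces in N, time in s.
With the tool pointing down it reaches from about 350 to 875 mm from the base axis. Payload 4.2 kg.
Tool frame: the origin (TCP) lies between the finger pads; the fingertips stand 25 mm ahead of it and the grasp point (between the pads) lies 6 mm ahead of it; z points along the fingers, y is the line along which they close (so a half turn about z gives the same grasp; the last joint's range is limited). The gripper opens to 85 mm and grips with 20 to 120 N. Pads are 22 mm wide; open, the fingers measure 114 mm over their backs; the gripper's body (76 mm by 85 mm) begins 54 mm behind the grasp point. The pads swing forward as they close: fully open they stand 13 mm farther back than shut.
Start: joints at [1.5, 0.385, 0.008, 0, -1.194, -0.259], TCP at [202.376, 591.306, 256.312] pointing down, gripper open.
Joint ranges: [-3.14, 3.14], [-1.21, 2.06], [-1.07, 1.41], [-3.16, 2.05], [-2.99, -0.16], [-3.1, 3.1]. Speed limits (rad/s): [2.79, 2.79, 3.14, 3.14, 3.14, 3.14].

### API

Orientations are given as a unit quaternion [x, y, z, w].
In Python, from bench import arm gives the robot as it stands.
- The arm moves only by the shell command python3 -m pendant 'ROWS'. ROWS is JSON, a list of rows, each a list of 7 numbers: the shift along the tool's x, y, z in m, then the turn, a rotation vector about the tool's x, y, z in degrees, then the finger opening in m, from 0 to 0.0854. In form: [[x, y, z, wx, wy, wz, fingers], ...]. A call has 1 to 12 rows; each row shifts and turns the commanded pose from where the row before left it, along the tool's axes as they then stand; what a row does not reach is not made up. A row lasts 1/10 s, in which the tool goes at most 50 mm and 8.59 degrees, less where a joint would pass 70% of its speed; a pose out of reach is approached as far as the arm can. A call is refused whole if a number of a shift passes 0.05 or a number of a turn 8.59, either way. A call with a gripper value outside its range is refused whole. The fingers move at their own pace and stop on an object; the grip force is fixed at half the most. Time passes only in rows, so rows that do not move let the fingers close. It gives the time, the measured TCP pose, the force, the opening and the grip force at its end, in the units of the state.
- arm.read_state(): the state, without advancing time (a new reading comes with each control period).
- arm.get_image(name): name is "side" or "top"; returns a dict with "image" (480x640x3 uint8, red, green, blue), "fx", "fy", "cx", "cy" (pixels), "xyz" and "rotation" of the camera in the world. Camera axes: x right, y down, z forward; pixel columns grow to the right and rows downward; lengths in mm; the calibration is good to about 2 mm. A picture is of the moment at which its call begins. There is no depth.
- arm.job_done(): hands the job in; it is judged then, once.
The state is a dict: "clock": time; "joints": joint angles; "joint_vel": joint speeds; "joint_efforts": joint torques, N m; "position": TCP position; "ee_rot": TCP orientation; "contact_force": force on the tool from outside, world axes, zero at the start; "wrist_torque": the same for the moment, N m; "gripper_width": finger opening in mm; "grasp_force": force on a finger pad.
Only numpy, scipy, OpenCV 4.12 (cv2) and the standard library are available. Lean on these libraries where they do the work, as an engineer would, in place of code of your own. Each camera call takes 0.05 s, during which the arm holds its last target. There are 200 camera calls.

## Working session

There is one attempt and no reset: what is moved stays moved. The work goes in short steps, Python scripts to look and compute and a shell command to move; the robot and the scene stay as the last step left them, time stands still between calls to the robot, and variables do not carry over. Pictures are saved under pics/ and viewed, at most 10 in all, crops included, and the job is handed in when it is done.

```bash
mkdir -p pics; cat > h.py <<'E'
import numpy as np, cv2
from bench import arm
def grab(n,f=None):
    d=arm.get_image(n)
    if f: cv2.imwrite('pics/'+f,d['image'][:,:,::-1])
    return d
def ray(d,u,v):
    r=np.array(d['rotation'],float).reshape(3,3)@np.array([(u-d['cx'])/d['fx'],(v-d['cy'])/d['fy'],1])
    return np.array(d['xyz'],float),r
def onz(d,u,v,z):
    o,r=ray(d,u,v); return o+r*(z-o[2])/r[2]
def tri(d1,p1,d2,p2):
    A=np.zeros((3,3));b=np.zeros(3);R=[]
    for d,p in((d1,p1),(d2,p2)):
        o,r=ray(d,*p);r=r/np.linalg.norm(r);P=np.eye(3)-np.outer(r,r);A+=P;b+=P@o;R.append((P,o))
    x=np.linalg.solve(A,b);return x,[np.linalg.norm(P@(x-o)) for P,o in R]
E
python3 - <<'E'
from h import *
for n in('top','side'):
    d=grab(n,n+'0.png');print(n,{k:np.round(v,3).tolist() for k,v in d.items() if k!='image'})
print(arm.read_state())
E
```

```text
top {'fx': 579.356, 'fy': 579.356, 'cx': 326.174, 'cy': 235.655, 'xyz': [377.057, -140.363, 1521.921], 'rotation': [-0.701, 0.711, -0.029, 0.036]}
side {'fx': 614.734, 'fy': 614.734, 'cx': 320.345, 'cy': 242.719, 'xyz': [274.281, 700.201, 901.166], 'rotation': [-0.119, 0.914, -0.386, 0.045]}
{'clock': 0.1, 'joints': array([ 1.49958743e+00,  3.85456907e-01,  6.76124880e-03, -4.28447182e-04,
       -1.19401147e+00, -2.58606651e-01]), 'joint_vel': array([ 0.00042637, -0.0030486 ,  0.00364406,  0.00299984, -0.00112749,
        0.00092132]), 'joint_efforts': array([-7.12138444e-04, -3.93319058e+01,  1.88930243e+01,  4.19802859e+00,
       -2.55598388e-03,  6.71177375e-06]), 'position': array([202.24344374, 590.86871139, 255.34515378]), 'ee_rot': array([ 9.86420056e-01, -1.64239215e-01, -1.08858358e-04,  9.69840706e-04]), 'contact_force': array([-0.74643734,  0.65431163, -0.42499636]), 'wrist_torque': array([ 0.02374741,  0.00915249, -0.00622634]), 'grasp_force': 0.0, 'gripper_width': 85.1435704727495}
```

View pics/top0.png

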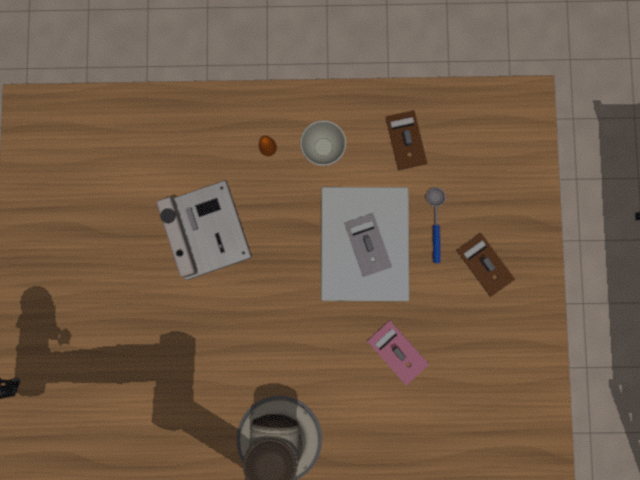

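View pics/side0.png

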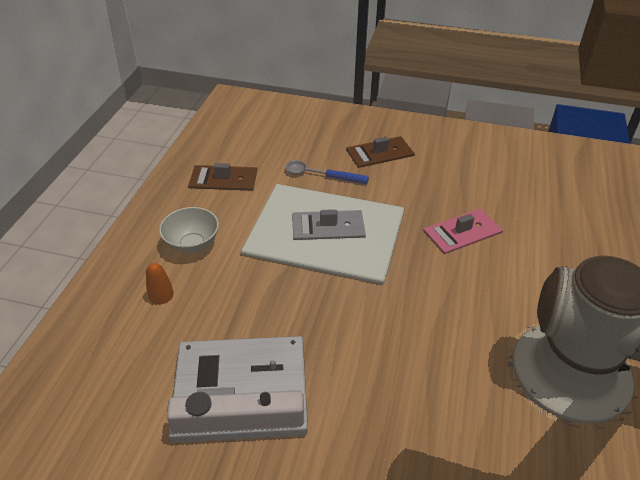

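```bash
sed -i "s/^from bench.*/from bench import arm\nfrom scipy.spatial.transform import Rotation as Ro/; s/np.array(d\['rotation'\],float).reshape(3,3)@/Ro.from_quat(d['rotation']).as_matrix()@/" h.py
python3 - <<'E'
from h import *
t=cv2.imread('pics/top0.png');s=cv2.imread('pics/side0.png')
def c(i,x,y,w,h,W,H): return cv2.convertScaleAbs(cv2.resize(i[y:y+h,x:x+w],(W,H),interpolation=cv2.INTER_CUBIC),alpha=1.3)
m=np.zeros((600,800,3),np.uint8)
m[:300,:400]=c(t,150,170,100,75*1,400,300)
m[:300,400:]=c(t,320,205,100,75,400,300)
m[300:,:400]=c(s,160,335,160,120,400,300)
m[300:,400:]=c(s,280,195,100,75,400,300)
m[:300,:400]=c(t,145,172,147,110,400,300)
cv2.imwrite('pics/m1.png',m)
E
```

```text
(no output)
```

View pics/m1.png

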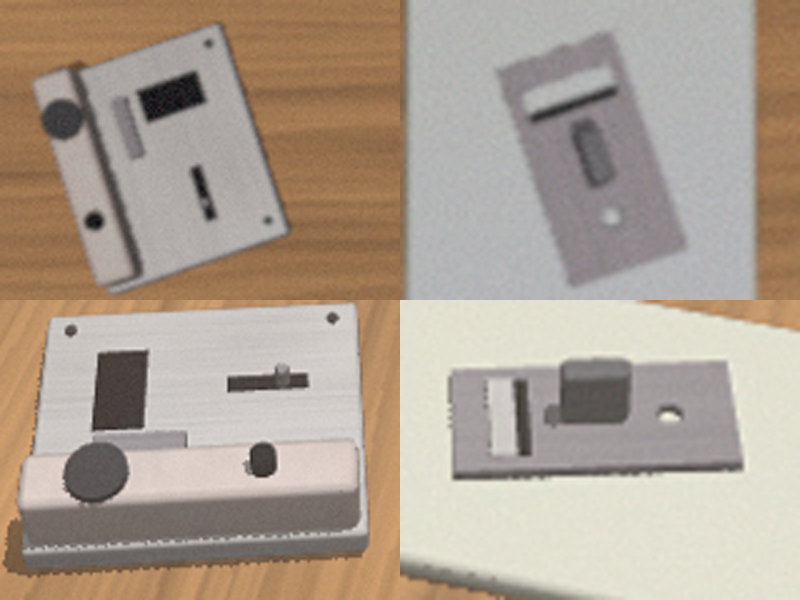

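```bash
cat > m.py <<'E'
from h import *
t=grab('top');s=grab('side')
def cont(d,lo,hi,box,amin=8,f=None):
    x,y,w,h=box;g=d['image'][y:y+h,x:x+w].astype(int);m=(f(g) if f else ((g.max(2)>=lo)&(g.max(2)<=hi))).astype(np.uint8)
    cs,_=cv2.findContours(m,cv2.RETR_LIST,cv2.CHAIN_APPROX_NONE)
    out=[]
    for c in cs:
        M=cv2.moments(c)
        if M['m00']>amin: out.append((M['m00'],M['m10']/M['m00']+x,M['m01']/M['m00']+y,cv2.minAreaRect(c),c+[x,y]))
    return sorted(out,key=lambda a:-a[0])
if __name__=='__main__':
  for n,d,box,z in(('top',t,(185,195,55,65),30),('side',s,(180,345,125,45),30)):
    for c in cont(d,0,70,box)[:6]:
        print(n,'dark',round(c[0]),np.round(c[1:3],1),np.round(c[3][1],1),np.round(onz(d,c[1],c[2],z),1))
  for n,d,box in(('top',t,(325,200,80,85)),('side',s,(285,200,90,50))):
    br=d['image'][box[1]:box[1]+box[3],box[0]:box[0]+box[2]].max(2);print('med',np.percentile(br,[10,30,50,70,90]))
    f=lambda g: g.max(2)<(np.percentile(g.max(2),90)*0.85)
    for c in cont(d,0,0,box,8,f)[:6]:
        cs=cv2.boxPoints(c[3]);print(n,'plate',round(c[0]),np.round(c[1:3],1),np.round(onz(d,c[1],c[2],20),1),[np.round(onz(d,cs[i][0],cs[i][1],20)[:2],0).tolist() for i in range(4)])
  P=lambda a,b,sc,ox,oy:(ox+(a+.5)/sc-.5,oy+(b+.5)/sc-.5)
  T=lambda a,b:P(a,b,400/147,145,172); S=lambda a,b:P(a,b-300,2.5,160,335)
  TP=lambda a,b:P(a-400,b,4,320,205); SP=lambda a,b:P(a-400,b-300,4,280,195)
  for n,a,b in(('slotL',T(195,168),S(227,384)),('slotR',T(210,218),S(308,380)),('scr1',T(208,43),S(70,330)),('scr2',T(267,220),S(332,317)),
     ('hole',TP(611,215),SP(670,414)),('cTL',TP(499,72),SP(454,476)),('cTR',TP(612,32),SP(452,370)),('cBR',TP(686,248),SP(726,362)),('cBL',TP(572,286),SP(742,468)),('feed',T(171,97),S(120,390)),('pin top',T(205,202),S(282,368)),('grip top',TP(590,140),SP(596,364))):
    x,e=tri(t,a,s,b);print(n,np.round(x,1),np.round(e,1),'top@30',np.round(onz(t,*a,30)[:2]),'side@30',np.round(onz(s,*b,30)[:2]),'@20',np.round(onz(t,*a,20)[:2]),np.round(onz(s,*b,20)[:2]))
E
python3 m.py
```

```text
top dark 237 [207.5 207.1] [12.  22.5] [594.4 180.7  30. ]
top dark 33 [188.4 248.4] [25.3  2.5] [487.3 229.6  30. ]
top dark 28 [218.2 238.8] [11.7  3.4] [511.1 152.5  30. ]
top dark 10 [221.5 249.1] [3. 5.] [484.3 143.9  30. ]
side dark 552 [207.5 371. ] [19.8 31.3] [596.6 179.8  30. ]
side dark 80 [260.9 368. ] [ 5.1 21.1] [512.5 151.1  30. ]
side dark 24 [278.8 367.1] [4. 8.] [484.  141.5  30. ]
med [108. 137. 139. 140. 142.]
top plate 1690 [367.4 244.3] [ 492.1 -234.    20. ] [[1110.0, 700.0], [1137.0, 622.0], [983.0, 565.0], [956.0, 643.0]]
top plate 140 [361.3 226.5] [ 538.8 -219.    20. ] [[1095.0, 686.0], [1118.0, 622.0], [1098.0, 615.0], [1076.0, 678.0]]
top plate 22 [372.4 258.6] [ 454.7 -246.2   20. ] [[1013.0, 624.0], [1013.0, 610.0], [999.0, 610.0], [999.0, 623.0]]
med [ 96. 126. 172. 174. 176.]
side plate 1919 [327.8 224.6] [ 493.4 -233.7   20. ] [[1779.0, -972.0], [1559.0, -1055.0], [1444.0, -863.0], [1648.0, -788.0]]
side plate 128 [305.1 223.5] [ 540.8 -224.1   20. ] [[1733.0, -954.0], [1712.0, -965.0], [1625.0, -844.0], [1645.0, -833.0]]
side plate 12 [346.9 223.8]
[... 689 characters left out ...]
49. -163.] @20 [ 550. -175.] [ 552. -173.]
cTR [ 575.  -249.    23.1] [0.6 0.6] top@30 [ 574. -249.] side@30 [ 573. -241.] @20 [ 575. -249.] [ 577. -252.]
cBR [ 433.7 -293.8   23.5] [0.6 0.6] top@30 [ 433. -293.] side@30 [ 433. -286.] @20 [ 433. -294.] [ 435. -298.]
cBL [ 409.9 -220.1   18.1] [0.1 0.1] top@30 [ 410. -219.] side@30 [ 408. -208.] @20 [ 410. -220.] [ 410. -218.]
feed [594.4 180.4  32.4] [1.1 1.1] top@30 [594. 181.] side@30 [596. 179.] @20 [595. 183.] [600. 173.]
pin top [492.2 144.8  46.2] [1. 1.] top@30 [493. 148.] side@30 [497. 134.] @20 [493. 150.] [500. 128.]
grip top [ 496.5 -231.7   60.9] [4.4 4.4] top@30 [ 503. -233.] side@30 [ 500. -266.] @20 [ 504. -234.] [ 503. -277.]
```

```bash
python3 -m pendant '[[0,0,0,0,0,8.5,0.0854],[0,0,0,0,0,8.5,0.0854],[0,0,0,0,0,8.5,0.0854],[0,0,0,0,0,8.5,0.0854],[0,0,0,0,0,8.5,0.0854],[0,0,0,0,0,8.5,0.0854],[0,0,0,0,0,8.5,0.0854],[0,0,0,0,0,8.5,0.0854],[0,0,0,0,0,8.5,0.0854],[0,0,0,0,0,8.5,0.0854],[0,0,0,0,0,8.5,0.0854],[0,0,0,0,0,8.5,0.0854]]'
python3 -m pendant '[[0,0,0,0,0,8.3,0.0854],[0,0,0,0,0,8.3,0.0854],[0,0,0,0,0,8.3,0.0854],[0,0,0,0,0,8.3,0.0854],[0,0,0,0,0,8.3,0.0854],[0,0,0,0,0,0,0.0854],[0,0,0,0,0,0,0.0854]]'
cat > w.py <<'E'
# python3 w.py X Y Z YAWx : tool-frame shift (mm) and turn (deg) from the measured pose to a target (tool down, tool x at yaw)
import sys; from h import *
s=arm.read_state(); p=np.array(s['position']);R=Ro.from_quat(s['ee_rot'])
x,y,z,a=map(float,sys.argv[1:5])
G=Ro.from_euler('z',a,degrees=True)*Ro.from_matrix(np.diag([1,-1,-1]))
print('clock',round(s['clock'],2),'pos',p.round(1),'yaw',round(np.degrees(np.arctan2(*R.as_matrix()[1::-1,0])),2),'j',np.round(s['joints'],2),'F',np.round(s['contact_force'],1),'M',np.round(s['wrist_torque'],2),'w',round(s['gripper_width'],1),'g',round(s['grasp_force'],1))
print('shift',R.inv().apply(np.array([x,y,z])-p).round(1),'turn',(R.inv()*G).as_rotvec(degrees=True).round(2))
E
python3 w.py 492.5 -234.3 150 -162.4
```

```text
clock: 1.4
position: [202.3, 591.2, 256.0]
ee_rot: [-0.491, 0.871, -0.0, -0.0]
contact_force: [0.2, 0.3, 0.0]
gripper_width: 85.7
grasp_force: 0.0
clock: 2.1
position: [202.4, 591.2, 256.1]
ee_rot: [-0.154, 0.988, -0.0, -0.0]
contact_force: [-0.1, -1.2, 0.5]
gripper_width: 85.5
grasp_force: 0.0
clock 2.1 pos [202.4 591.2 256.1] yaw -162.23 j [ 1.5   0.38  0.01 -0.   -1.19 -2.76] F [-0.1 -1.2  0.5] M [-0.02  0.04 -0.02] w 85.5 g 0.0
shift [ -24.3 -874.6  106.4] turn [-0.02 -0.01  0.17]
```

```bash
python3 -m pendant '[[-0.01,-0.04,0,0,0,0,0.0854],[-0.01,-0.04,0,0,0,0,0.0854],[-0.01,-0.04,0,0,0,0,0.0854],[-0.01,-0.04,0,0,0,0,0.0854],[-0.01,-0.04,0,0,0,0,0.0854],[0,-0.04,0,0,0,0,0.0854],[0,-0.04,0,0,0,0,0.0854],[0,-0.04,0,0,0,0,0.0854],[0,-0.04,0,0,0,0,0.0854],[0,-0.04,0,0,0,0,0.0854],[0,-0.04,0,0,0,0,0.0854],[0,-0.04,0,0,0,0,0.0854]]'
python3 -m pendant '[[0,-0.04,0,0,0,0,0.0854],[0,-0.04,0,0,0,0,0.0854],[0,-0.04,0,0,0,0,0.0854],[0,-0.04,0,0,0,0,0.0854],[0,-0.04,0,0,0,0,0.0854],[0.01,-0.04,0.02,0,0,0,0.0854],[0.01,-0.04,0.02,0,0,0,0.0854],[0.006,-0.04,0.02,0,0,0,0.0854],[0,-0.04,0.02,0,0,0,0.0854],[0,-0.03,0.02,0,0,0,0.0854],[0,0,0,0,0,0,0.0854],[0,0,0,0,0,0,0.0854]]'
python3 w.py 492.5 -234.3 150 -162.4
```

```text
clock: 3.3
position: [395.3, 147.4, 256.7]
ee_rot: [-0.155, 0.988, 0.0, 0.0]
contact_force: [0.7, -0.5, -0.1]
gripper_width: 85.4
grasp_force: 0.0
clock: 4.5
position: [488.0, -231.2, 155.7]
ee_rot: [-0.153, 0.988, 0.0, -0.001]
contact_force: [0.1, 0.4, 0.4]
gripper_width: 85.4
grasp_force: 0.0
clock 4.5 pos [ 488.  -231.2  155.7] yaw -162.39 j [-0.14  0.34 -0.34  0.   -0.89 -1.12] F [0.1 0.4 0.4] M [-0.01  0.01 -0.04] w 85.4 g 0.0
shift [-3.3 -4.3  5.6] turn [ 0.04 -0.08  0.01]
```

```bash
python3 -m pendant '[[-0.0033,-0.0043,0.02,0,0,0,0.0854],[0,0,0.02,0,0,0,0.0854],[0,0,0.02,0,0,0,0.0854],[0,0,0.02,0,0,0,0.0854],[0,0,0.015,0,0,0,0.0854],[0,0,0.01,0,0,0,0.0854],[0,0,0,0,0,0,0.0854],[0,0,0,0,0,0,0.0854]]'
python3 w.py 492.5 -234.3 50 -162.4; python3 - <<'E'
from h import *
d=grab('side','g0.png');i=cv2.imread('pics/g0.png')[150:300,230:430];cv2.imwrite('pics/g0c.png',cv2.resize(i,(600,450)))
E
```

```text
clock: 5.3
position: [493.5, -233.5, 52.3]
ee_rot: [-0.154, 0.988, -0.0, 0.001]
contact_force: [0.5, -0.1, 1.2]
gripper_width: 85.1
grasp_force: 0.0
clock 5.3 pos [ 493.5 -233.5   52.3] yaw -162.31 j [-0.14  0.49 -0.43  0.   -0.65 -1.12] F [ 0.5 -0.1  1.2] M [ 0.06 -0.03 -0.01] w 85.1 g 0.0
shift [ 1.3 -0.5  2.3] turn [-0.05  0.08  0.09]
```

View pics/g0c.png

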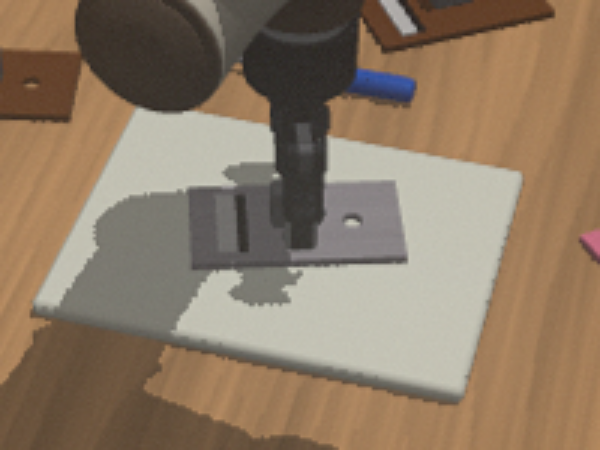

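The view shows the open fingers straddling the grip at crop (300,200), above the plate. Closing.

```bash
python3 -m pendant '[[0,0,0.001,0,0,0,0.05],[0,0,0,0,0,0,0.02],[0,0,0,0,0,0,0.0],[0,0,0,0,0,0,0.0],[0,0,0,0,0,0,0.0],[0,0,0,0,0,0,0.0],[0,0,0,0,0,0,0.0],[0,0,0,0,0,0,0.0]]'
python3 w.py 492.5 -234.3 50 -162.4
python3 -m pendant '[[0,0,-0.005,0,0,0,0.0],[0,0,-0.015,0,0,0,0.0],[0,0,-0.03,0,0,0,0.0],[0,0,-0.03,0,0,0,0.0],[0,0,-0.02,0,0,0,0.0],[0,0,0,0,0,0,0.0],[0,0,0,0,0,0,0.0]]'
python3 w.py 492.5 -234.3 50 -162.4
```

```text
clock: 6.15
position: [493.2, -234.0, 50.7]
ee_rot: [-0.153, 0.988, -0.0, 0.0]
contact_force: [-0.2, -0.5, 3.7]
gripper_width: 15.3
grasp_force: 60.3
clock 6.15 pos [ 493.2 -234.    50.7] yaw -162.38 j [-0.15  0.49 -0.43  0.   -0.65 -1.12] F [-0.2 -0.5  3.7] M [-0.17  0.02 -0.02] w 15.3 g 60.3
shift [ 0.7 -0.1  0.7] turn [-0.04  0.04  0.02]
clock: 6.85
position: [491.9, -233.3, 149.3]
ee_rot: [-0.153, 0.988, 0.001, -0.001]
contact_force: [-0.3, -0.3, -2.6]
gripper_width: 15.1
grasp_force: 59.6
clock 6.85 pos [ 491.9 -233.3  149.3] yaw -162.44 j [-0.15  0.35 -0.34 -0.   -0.88 -1.12] F [-0.3 -0.3 -2.6] M [ 0.03  0.02 -0.01] w 15.1 g 59.6
shift [-0.4 -1.3 99.3] turn [ 0.09 -0.06 -0.04]
```

```bash
python3 w.py 530.7 155.3 140 -166.7; python3 - <<'E'
from h import *
# pin and bed estimate check
b=np.array([501.9,149.5]);a=np.radians(18.3);R=np.array([[np.cos(a),np.sin(a)],[-np.sin(a),np.cos(a)]])
for n,p in dict(pin=(492.2,144.8),sl=(526.6,157.3),sr=(476.7,141.9),feed=(594.4,180.4),s1=(645.6,144.8),s2=(475,88.1)).items(): print(n,(R@(np.array(p)-b)).round(1))
E
```

```text
clock 6.85 pos [ 491.9 -233.3  149.3] yaw -162.44 j [-0.15  0.35 -0.34 -0.   -0.88 -1.12] F [-0.3 -0.3 -2.6] M [ 0.03  0.02 -0.01] w 15.1 g 59.6
shift [-154.3  358.8    9.7] turn [ 0.09 -0.07  4.26]
pin [-10.7  -1.4]
sl [25.9 -0.4]
sr [-26.3   0.7]
feed [97.5  0.3]
s1 [135.  -49.6]
s2 [-44.8 -49.8]
```

```bash
python3 -m pendant '[[-0.006,0.015,0,0,0,0,0],[-0.012,0.03,0,0,0,0,0],[-0.014,0.033,0,0,0,0,0],[-0.014,0.033,0,0,0,0,0],[-0.014,0.033,0,0,0,0,0],[-0.014,0.033,0,0,0,0,0],[-0.014,0.033,0,0,0,0,0],[-0.014,0.033,0,0,0,0,0],[-0.014,0.033,0,0,0,0,0],[-0.014,0.033,0,0,0,0,0],[-0.014,0.03,0,0,0,0,0],[-0.01,0.02,0.01,0,0,0,0]]'
python3 -m pendant '[[0,0,0,0,0,2.2,0],[0,0,0,0,0,2,0],[0,0,0,0,0,0,0],[0,0,0,0,0,0,0]]'
python3 w.py 530.7 155.3 100 -166.7
```

```text
clock: 8.05
position: [530.8, 157.1, 139.0]
ee_rot: [-0.154, 0.988, -0.0, -0.0]
contact_force: [-0.4, 0.3, -2.5]
gripper_width: 15.0
grasp_force: 59.6
clock: 8.45
position: [530.2, 154.5, 138.7]
ee_rot: [-0.117, 0.993, -0.001, -0.002]
contact_force: [0.1, -0.2, -2.9]
gripper_width: 14.9
grasp_force: 59.4
clock 8.45 pos [530.2 154.5 138.7] yaw -166.57 j [ 0.58  0.38 -0.33 -0.   -0.87 -1.91] F [ 0.1 -0.2 -2.9] M [-0.01 -0.01 -0.  ] w 14.9 g 59.4
shift [-0.8  0.7 38.7] turn [-0.04 -0.19  0.13]
```

```bash
python3 -m pendant '[[-0.0008,0.0007,0.02,0,0,0,0],[0,0,0.015,0,0,0,0],[0,0,0.008,0,0,0,0],[0,0,0,0,0,0,0],[0,0,0,0,0,0,0]]'
python3 w.py 530.7 155.3 90 -166.7; python3 - <<'E'
from h import *
d=grab('side','p0.png');grab('top','p0t.png')
i=cv2.imread('pics/p0.png')[320:440,160:320];j=cv2.imread('pics/p0t.png')[172:282,145:292]
m=np.zeros((600,800,3),np.uint8);m[:]=cv2.resize(i,(800,600),interpolation=cv2.INTER_CUBIC);m[420:,560:]=cv2.resize(j,(240,180));cv2.imwrite('pics/p0c.png',cv2.convertScaleAbs(m,alpha=1.4))
E
```

```text
clock: 8.95
position: [532.0, 155.8, 97.6]
ee_rot: [-0.117, 0.993, -0.0, 0.0]
contact_force: [0.5, 0.5, -1.5]
gripper_width: 15.3
grasp_force: 59.6
clock 8.95 pos [532.  155.8  97.6] yaw -166.58 j [ 0.58  0.43 -0.37  0.   -0.77 -1.91] F [ 0.5  0.5 -1.5] M [-0.01 -0.02 -0.04] w 15.3 g 59.6
shift [ 1.4 -0.2  7.6] turn [-0.01  0.03  0.12]
```

View pics/p0c.png

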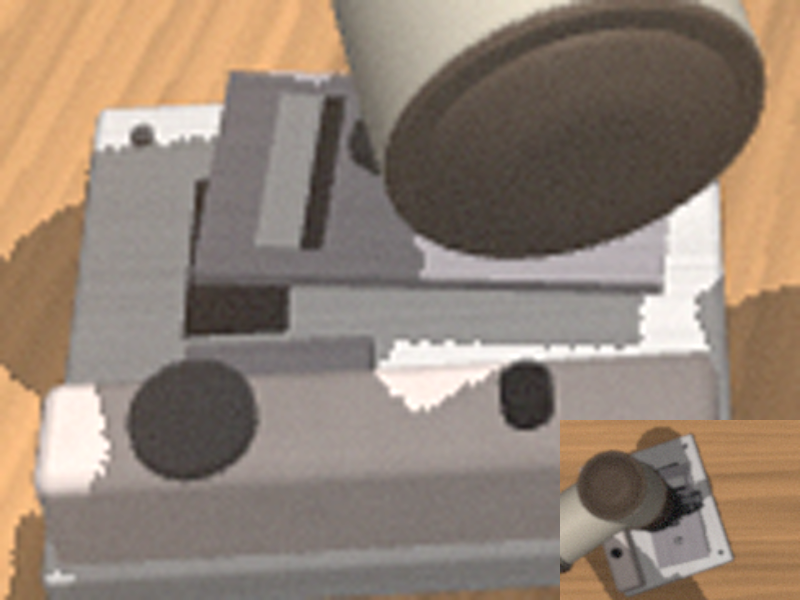

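```bash
python3 - <<'E'
from h import *
a=cv2.imread('pics/p0t.png')[218:268,197:247];b=cv2.imread('pics/top0.png')[218:268,197:247]
m=np.hstack([cv2.resize(x,(400,400),interpolation=cv2.INTER_CUBIC) for x in(a,b)]);cv2.imwrite('pics/p0h.png',cv2.convertScaleAbs(m,alpha=1.4))
E
```

```text
(no output)
```

View pics/p0h.png

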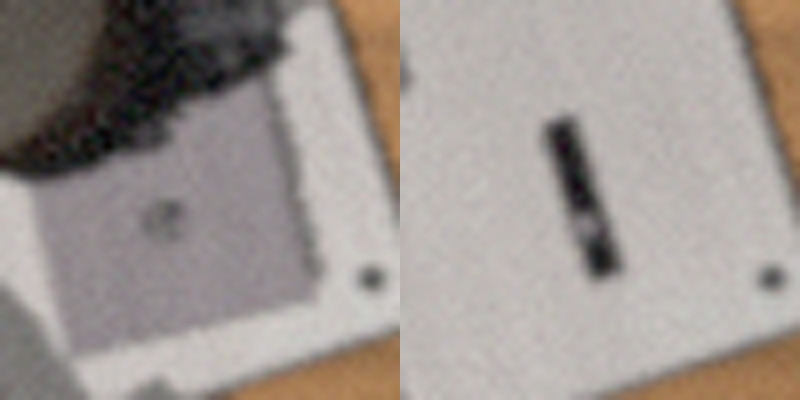

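The left crop shows the plate hole at about (163,218), the right crop the pin top at about (588,222), i.e. px (217,245) and (220,245).

```bash
python3 - <<'E'
from h import *
d=grab('top')
P=lambda a,b:(197+(a+.5)/8-.5,218+(b+.5)/8-.5)
h=onz(d,*P(163,218),64)[:2];p=onz(d,*P(188,222),46)[:2];print('hole',h.round(1),'pin',p.round(1))
s=arm.read_state();R=Ro.from_quat(s['ee_rot']).as_matrix();print('hole from TCP', (s['position'][:2]-40*-R[:2,0]).round(1))
print('pin',onz(d,*P(184,218),46)[:2].round(1),onz(d,*P(590,225),46)[:2].round(1))
# dark pixel centroid of the hole
g=d['image'].max(2).astype(float)[236:255,209:226];w=np.clip(np.median(g)-12-g,0,None);ys,xs=np.mgrid[236:255,209:226]
print(np.median(g),[(w*xs).sum()/w.sum(),(w*ys).sum()/w.sum()],onz(d,(w*xs).sum()/w.sum(),(w*ys).sum()/w.sum(),62)[:2])
E
```

```text
hole [492.8 148.9] pin [492.8 144.5]
hole from TCP [493.3 146.8]
pin [494.1 145.8] [490.1  15.7]
104.0 [np.float64(212.91048292108363), np.float64(238.76089517078915)] [508.4977464  159.59608639]
```

```bash
python3 w.py 531.0 154.6 85 -166.7; python3 -m pendant '[[0.0012,-0.001,0.004,0,0,0,0],[0,0,0.004,0,0,0,0],[0,0,0.003,0,0,0,0],[0,0,0.001,0,0,0,0],[0,0,0,0,0,0,0]]'; python3 w.py 531.0 154.6 80 -166.7;python3 -m pendant '[[0,0,0.001,0,0,0,0],[0,0,0.001,0,0,0,0],[0,0,0,0,0,0,0]]'; python3 w.py 531.0 154.6 80 -166.7;
```

```text
clock 9.1 pos [532.2 156.1  98.2] yaw -166.59 j [ 0.58  0.43 -0.37  0.   -0.77 -1.91] F [ 1.1 -0.8 -1.8] M [0.02 0.01 0.04] w 15.3 g 59.6
shift [ 1.5 -1.2 13.2] turn [0.03 0.1  0.11]
clock: 9.6
position: [530.6, 154.5, 85.0]
ee_rot: [-0.117, 0.993, -0.0, -0.0]
contact_force: [-0.2, -0.2, -2.1]
gripper_width: 15.1
grasp_force: 59.6
clock 9.6 pos [530.6 154.5  85. ] yaw -166.6 j [ 0.58  0.45 -0.38  0.   -0.74 -1.91] F [-0.2 -0.2 -2.1] M [ 0.02 -0.01 -0.05] w 15.1 g 59.6
shift [-0.4 -0.   5. ] turn [-0.01 -0.03  0.1 ]
clock: 9.9
position: [530.6, 154.6, 83.2]
ee_rot: [-0.117, 0.993, -0.0, -0.0]
contact_force: [-0.5, 0.2, -2.8]
gripper_width: 15.1
grasp_force: 59.6
clock 9.9 pos [530.6 154.6  83.2] yaw -166.59 j [ 0.58  0.45 -0.38 -0.   -0.73 -1.91] F [-0.5  0.2 -2.8] M [-0.02 -0.01 -0.02] w 15.1 g 59.6
shift [-0.4 -0.1  3.2] turn [-0.   -0.01  0.11]
```

```bash
for k in 1; do python3 -m pendant '[[0,0,0.001,0,0,0,0],[0,0,0,0,0,0,0]]'|sed -n 2,4p;python3 -m pendant '[[0,0,0.001,0,0,0,0],[0,0,0,0,0,0,0]]'|sed -n 2,4p; done; python3 w.py 531.0 154.6 80 -166.7
```

```text
position: [530.7, 154.6, 82.2]
ee_rot: [-0.117, 0.993, -0.0, -0.0]
contact_force: [-0.4, -0.3, -1.2]
position: [530.6, 154.5, 81.2]
ee_rot: [-0.117, 0.993, -0.0, -0.0]
contact_force: [0.1, 0.5, -1.4]
clock 10.3 pos [530.6 154.5  81.2] yaw -166.6 j [ 0.58  0.45 -0.39 -0.   -0.73 -1.91] F [ 0.1  0.5 -1.4] M [ 0.01  0.02 -0.03] w 14.8 g 59.6
shift [-0.4 -0.   1.2] turn [-0.   -0.01  0.1 ]
```

```bash
python3 -m pendant '[[0,0,0.001,0,0,0,0],[0,0,0,0,0,0,0]]'|sed -n '2p;4p';python3 -m pendant '[[0,0,0.001,0,0,0,0],[0,0,0,0,0,0,0]]'|sed -n '2p;4p'; python3 w.py 531.0 154.6 80 -166.7
```

```text
position: [530.9, 154.7, 80.3]
contact_force: [0.5, 0.2, -2.5]
position: [530.9, 154.6, 79.3]
contact_force: [0.3, 0.5, -2.8]
clock 10.7 pos [530.9 154.6  79.3] yaw -166.59 j [ 0.58  0.46 -0.39  0.   -0.73 -1.91] F [ 0.3  0.5 -2.8] M [-0.02 -0.15 -0.01] w 15.3 g 59.6
shift [-0.1 -0.1 -0.7] turn [0.   0.02 0.11]
```

```bash
python3 -m pendant '[[0,0,0.001,0,0,0,0],[0,0,0.001,0,0,0,0],[0,0,0,0,0,0,0]]'|sed -n '2p;4p';python3 -m pendant '[[0,0,0.001,0,0,0,0],[0,0,0.001,0,0,0,0],[0,0,0,0,0,0,0]]'|sed -n '2p;4p'; python3 w.py 531.0 154.6 80 -166.7
```

```text
position: [530.9, 154.7, 77.3]
contact_force: [1.3, -0.3, -3.1]
position: [530.9, 154.7, 75.3]
contact_force: [1.2, 0.6, -1.4]
clock 11.3 pos [530.9 154.7  75.3] yaw -166.59 j [ 0.58  0.46 -0.39  0.   -0.72 -1.91] F [ 1.2  0.6 -1.4] M [-0.05 -0.49  0.01] w 15.1 g 59.6
shift [-0.1 -0.1 -4.7] turn [0.   0.03 0.11]
```

```bash
python3 - <<'E'
from h import *
grab('side','q0.png');grab('top','q0t.png')
i=cv2.imread('pics/q0.png')[335:415,170:310];j=cv2.imread('pics/q0t.png')[218:268,197:247]
m=np.zeros((600,700,3),np.uint8);m[:400]=cv2.resize(i,(700,400),interpolation=cv2.INTER_CUBIC);m[400:,:200]=cv2.resize(j,(200,200),interpolation=cv2.INTER_CUBIC)
m[400:,250:450]=cv2.resize(cv2.imread('pics/q0t.png')[235:255,207:227],(200,200),interpolation=cv2.INTER_CUBIC);cv2.imwrite('pics/q0c.png',cv2.convertScaleAbs(m,alpha=1.4))
E
python3 w.py 531 154.6 80 -166.7
```

```text
clock 11.4 pos [530.9 154.7  75.3] yaw -166.59 j [ 0.58  0.46 -0.39  0.   -0.72 -1.91] F [ 1.3 -0.5 -3.1] M [-0.08 -0.59  0.07] w 15.0 g 59.5
shift [-0.1 -0.1 -4.7] turn [0.   0.03 0.11]
```

View pics/q0c.png

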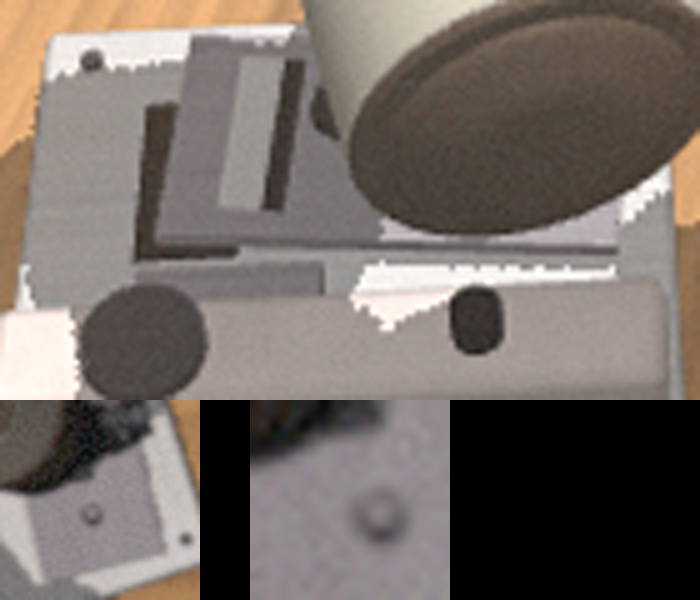

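The pin now shows as the light spot inside the hole (zoom at (380,515)) and the plate is level; the moment suggests the pin rubs on one side, so I ease it.

```bash
python3 -m pendant '[[-0.0007,0,0,0,0,0,0],[0,0,0,0,0,0,0]]'|sed -n '2p;4p'; python3 w.py 531.0 154.6 80 -166.7; python3 -m pendant '[[-0.0007,0,0,0,0,0,0],[0,0,0,0,0,0,0]]'|sed -n '2p;4p'; python3 w.py 531.0 154.6 80 -166.7
```

```text
position: [531.0, 154.6, 75.1]
contact_force: [0.7, 0.1, -2.4]
clock 11.6 pos [531.  154.6  75.1] yaw -166.61 j [ 0.58  0.46 -0.39 -0.   -0.72 -1.91] F [ 0.7  0.1 -2.4] M [-0.04 -0.14 -0.02] w 14.8 g 59.6
shift [ 0.1 -0.  -4.9] turn [-0.01 -0.06  0.09]
position: [531.8, 154.8, 75.1]
contact_force: [0.7, -0.4, -2.0]
clock 11.8 pos [531.8 154.8  75.1] yaw -166.61 j [ 0.58  0.46 -0.39 -0.   -0.72 -1.91] F [ 0.7 -0.4 -2. ] M [-0.01  0.04 -0.01] w 15.1 g 59.5
shift [ 0.8 -0.  -4.9] turn [-0.01 -0.05  0.09]
```

```bash
python3 -m pendant '[[-0.0004,0,0.001,0,0,0,0],[0,0,0.001,0,0,0,0],[0,0,0.001,0,0,0,0],[0,0,0,0,0,0,0]]'|sed -n '2p;4p';python3 w.py 531.0 154.6 80 -166.7;python3 -m pendant '[[0,0,0.001,0,0,0,0],[0,0,0.001,0,0,0,0],[0,0,0,0,0,0,0]]'|sed -n '2p;4p'; python3 w.py 531.0 154.6 80 -166.7
```

```text
position: [532.3, 154.9, 72.1]
contact_force: [0.6, -0.2, -1.4]
clock 12.2 pos [532.3 154.9  72.1] yaw -166.6 j [ 0.58  0.47 -0.39 -0.   -0.71 -1.91] F [ 0.6 -0.2 -1.4] M [-0.02 -0.01  0.03] w 15.0 g 59.5
shift [ 1.3  0.  -7.9] turn [-0.01 -0.04  0.1 ]
position: [532.3, 154.9, 70.2]
contact_force: [-0.3, 0.1, -2.4]
clock 12.5 pos [532.3 154.9  70.2] yaw -166.6 j [ 0.58  0.47 -0.39 -0.   -0.71 -1.91] F [-0.3  0.1 -2.4] M [ 0.01 -0.02  0.01] w 15.2 g 59.5
shift [ 1.4 -0.  -9.8] turn [-0.   -0.02  0.1 ]
```

```bash
python3 -m pendant '[[0,0,0.001,0,0,0,0],[0,0,0.001,0,0,0,0],[0,0,0,0,0,0,0]]'|sed -n '2p;4p';python3 w.py 531.0 154.6 80 -166.7;python3 -m pendant '[[0,0.0008,0,0,0,-1.2,0],[0,0.0008,0,0,0,-1.2,0],[0,0.0008,0,0,0,-1.2,0],[0,0,0,0,0,0,0]]'|sed -n '2p;4p'; python3 w.py 531.0 155 80 -161.7
```

```text
position: [532.4, 154.9, 68.1]
contact_force: [-0.8, -0.3, -2.7]
clock 12.8 pos [532.4 154.9  68.1] yaw -166.6 j [ 0.58  0.48 -0.39 -0.   -0.7  -1.91] F [-0.8 -0.3 -2.7] M [0.   0.04 0.05] w 14.9 g 59.5
shift [  1.4  -0.  -11.9] turn [-0.01 -0.02  0.1 ]
position: [531.9, 157.5, 68.4]
contact_force: [-0.5, -1.0, -2.5]
clock 13.2 pos [531.9 157.5  68.4] yaw -162.95 j [ 0.58  0.48 -0.39  0.   -0.7  -1.85] F [-0.5 -1.  -2.5] M [-0.05 -0.03 -0.01] w 15.2 g 59.5
shift [  1.5  -2.1 -11.6] turn [ 0.    0.01 -1.25]
```

```bash
python3 -m pendant '[[0,0,0.001,0,0,0,0],[0,0,0,0,0,0,0]]'|sed -n '2p;4p';for i in 1; do python3 -m pendant '[[0,0.0003,0,0,0,-0.4,0],[0,0,0,0,0,0,0]]'|sed -n '2p;4p'; python3 w.py 531 155 80 -161.7; python3 -m pendant '[[0,0.0003,0,0,0,-0.4,0],[0,0,0,0,0,0,0]]'|sed -n '2p;4p'; python3 w.py 531 155 80 -161.7; python3 -m pendant '[[0,0.0003,0,0,0,-0.4,0],[0,0,0,0,0,0,0]]'|sed -n '2p;4p'; python3 w.py 531 155 80 -161.7; done
```

```text
position: [531.8, 157.3, 67.2]
contact_force: [0.4, -0.4, -2.7]
position: [531.8, 157.6, 67.3]
contact_force: [-0.4, 0.5, -3.1]
clock 13.6 pos [531.8 157.6  67.3] yaw -162.58 j [ 0.58  0.48 -0.39  0.   -0.7  -1.85] F [-0.4  0.5 -3.1] M [-0.04 -0.04  0.02] w 15.0 g 59.5
shift [  1.5  -2.3 -12.7] turn [-0.   -0.   -0.88]
position: [531.7, 157.9, 67.3]
contact_force: [-0.4, 1.0, -2.4]
clock 13.8 pos [531.7 157.9  67.3] yaw -162.18 j [ 0.58  0.48 -0.39 -0.   -0.7  -1.84] F [-0.4  1.  -2.4] M [-0.03  0.   -0.01] w 15.3 g 59.5
shift [  1.5  -2.6 -12.7] turn [ 0.    0.   -0.48]
position: [531.6, 158.2, 67.3]
contact_force: [-0.2, -0.0, -1.8]
clock 14.0 pos [531.6 158.2  67.3] yaw -161.78 j [ 0.58  0.48 -0.39  0.   -0.7  -1.83] F [-0.2 -0.  -1.8] M [ 0.   -0.04 -0.01] w 15.3 g 59.6
shift [  1.5  -2.9 -12.7] turn [-0.   -0.   -0.08]
```

```bash
for i in 1; do python3 -m pendant '[[0,0.0003,0,0,0,-0.4,0],[0,0,0,0,0,0,0]]'|sed -n '2p;4p'; python3 w.py 531 155 80 -161.7|head -1; python3 -m pendant '[[0,0.0003,0.0005,0,0,-0.4,0],[0,0,0,0,0,0,0]]'|sed -n '2p;4p'; python3 w.py 531 155 80 -161.7|head -1;  python3 - <<'E'
from h import *
grab('side','r0.png');grab('top','r0t.png')
i=cv2.imread('pics/r0.png')[335:415,170:310];j=cv2.imread('pics/r0t.png')[178:268,157:257]
m=np.zeros((600,780,3),np.uint8);m[:400,:700]=cv2.resize(i,(700,400),interpolation=cv2.INTER_CUBIC);m[400:,:222]=cv2.resize(j,(222,200),interpolation=cv2.INTER_CUBIC)
m[400:,250:450]=cv2.resize(cv2.imread('pics/r0t.png')[235:255,207:227],(200,200),interpolation=cv2.INTER_CUBIC);cv2.imwrite('pics/r0c.png',cv2.convertScaleAbs(m,alpha=1.4))
E
done
```

```text
position: [531.5, 158.5, 67.3]
contact_force: [0.2, -0.1, -1.1]
clock 14.2 pos [531.5 158.5  67.3] yaw -161.38 j [ 0.58  0.48 -0.39  0.   -0.7  -1.83] F [ 0.2 -0.1 -1.1] M [ 0.03 -0.   -0.01] w 15.2 g 59.5
position: [531.6, 158.4, 67.0]
contact_force: [0.6, -2.3, 0.2]
clock 14.4 pos [531.6 158.4  67. ] yaw -161.02 j [ 0.58  0.48 -0.39  0.   -0.7  -1.82] F [ 0.6 -2.3  0.2] M [-0.64 -0.31 -0.22] w 15.3 g 59.7
```

View pics/r0c.png

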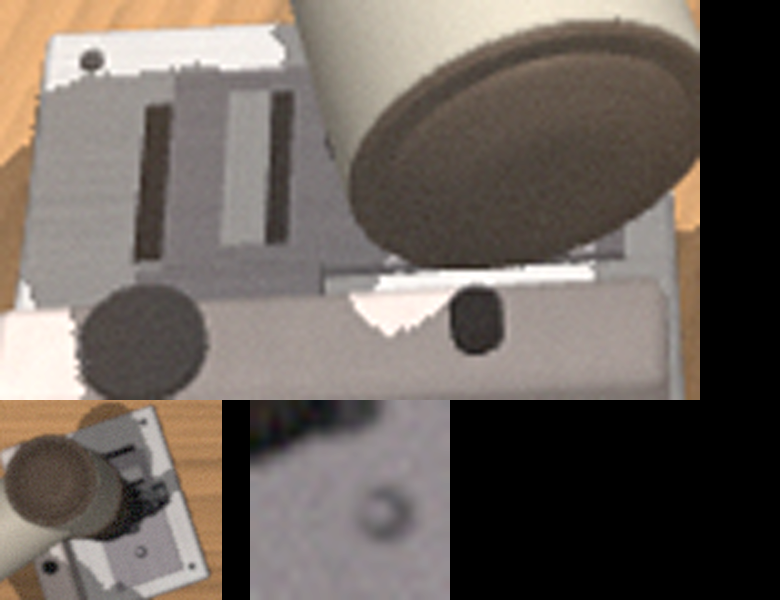

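The plate's side meets the bar (crop y≈265) and the pin sits in the hole (385,512); the side force confirms contact. Seat it on the deck.

```bash
python3 -m pendant '[[0,0,0.0005,0,0,0,0],[0,0,0,0,0,0,0]]'|sed -n '2p;4p';python3 w.py 531 155 80 -161.7|head -1;python3 -m pendant '[[0,0,0.0005,0,0,0,0],[0,0,0,0,0,0,0]]'|sed -n '2p;4p';python3 w.py 531 155 80 -161.7|head -1
```

```text
position: [531.6, 158.5, 66.7]
contact_force: [1.3, -3.2, 2.1]
clock 14.7 pos [531.6 158.5  66.7] yaw -161.0 j [ 0.58  0.48 -0.39  0.   -0.7  -1.82] F [ 1.3 -3.2  2.1] M [-1.1  -0.27 -0.27] w 14.9 g 60.2
position: [531.6, 158.5, 66.7]
contact_force: [-0.1, -5.0, 6.1]
clock 14.9 pos [531.6 158.5  66.7] yaw -160.99 j [ 0.58  0.48 -0.39  0.   -0.7  -1.82] F [-0.1 -5.   6.1] M [-1.29  0.   -0.27] w 14.9 g 60.8
```

```bash
python3 -m pendant '[[0,0,0,0,0,0,0.02],[0,0,0,0,0,0,0.03],[0,0,0,0,0,0,0.045],[0,0,0,0,0,0,0.045],[0,0,0,0,0,0,0.045]]';python3 w.py 531 155 80 -161.7|head -1;python3 -m pendant '[[0,0,-0.01,0,0,0,0.045],[0,0,-0.03,0,0,0,0.045],[0,0,-0.04,0,0,0,0.045],[0,0,-0.05,0,0,0,0.045],[0,0,-0.05,0,0,0,0.045],[0,-0.05,0,0,0,0,0.045],[0,-0.05,0,0,0,0,0.045],[0,-0.05,0,0,0,0,0.045],[0,-0.05,0,0,0,0,0.045],[0,-0.05,0,0,0,0,0.045],[0,0,0,0,0,0,0.045]]'
python3 - <<'E'
from h import *
grab('side','z0.png');grab('top','z0t.png')
i=cv2.imread('pics/z0.png')[335:447,160:316];j=cv2.imread('pics/z0t.png')[178:278,152:252]
m=np.zeros((400,800,3),np.uint8);m[:320,:445]=cv2.resize(i,(445,320),interpolation=cv2.INTER_CUBIC);m[:350,450:]=cv2.resize(j,(350,350),interpolation=cv2.INTER_CUBIC);cv2.imwrite('pics/z0c.png',cv2.convertScaleAbs(m,alpha=1.3))
E
```

```text
clock: 15.4
position: [531.4, 159.0, 65.7]
ee_rot: [-0.165, 0.986, 0.0, -0.0]
contact_force: [0.7, 0.5, 0.3]
gripper_width: 44.7
grasp_force: 0.0
clock 15.4 pos [531.4 159.   65.7] yaw -160.98 j [ 0.58  0.48 -0.39 -0.   -0.7  -1.82] F [0.7 0.5 0.3] M [-0.04 -0.01  0.04] w 44.7 g 0.0
clock: 16.5
position: [613.6, -82.8, 246.0]
ee_rot: [-0.162, 0.987, -0.001, 0.0]
contact_force: [-0.3, 1.3, -0.4]
gripper_width: 44.9
grasp_force: 0.0
```

View pics/z0c.png

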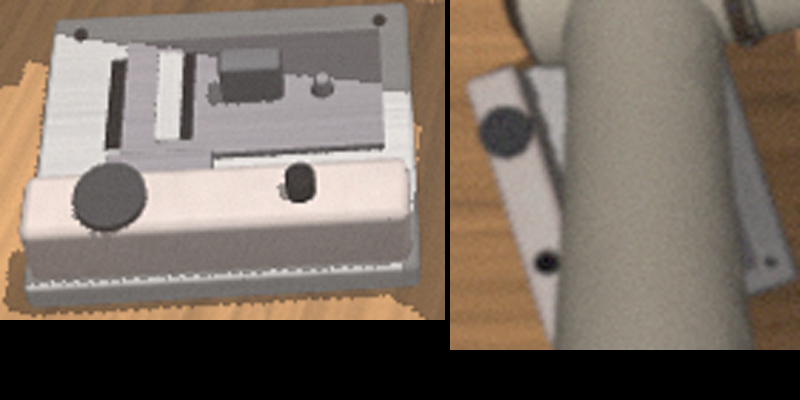

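The side view shows the plate flat with the pin standing through its hole (322,85), edge along the bar. A quick numeric check follows.

```bash
python3 - <<'E'
from h import *
d=grab('side');b=np.array([501.9,149.5]);a=np.radians(18.3);R=np.array([[np.cos(a),np.sin(a)],[-np.sin(a),np.cos(a)]])
for n,u,v,z in(('edge',215,154,36),('corner',384,147,36),('cTR',379,28,36),('pin',321,75,46),('slotbladeL',160,140,36),('slotbladeTop',166,52,36),('barface end',213,152,42)):
    s=445/156;print(n,(R@(onz(d,160+(u+.5)/s-.5,335+(v+.5)*112/320-.5,z)[:2]-b)).round(1))
E
```

```text
edge [51.6 39.4]
corner [-44.2  40.4]
cTR [-44.  -42.7]
pin [-9.2 -3.8]
slotbladeL [83.3 28.4]
slotbladeTop [ 83.2 -32.4]
barface end [52.2 41.9]
```

Edge at bed y≈40 and parallel within about 0.01 rad, with the hole on the pin. Handing in.

```bash
python3 -c "
from bench import arm
print(arm.job_done())"
```

```text
the job is handed in; nothing more can be done
None
```

The blade plate lies flat on the slicer bed with its hole over the pin and its long side along the stop bar; I let go and handed the job in at about 17 s, but the hand-in call returned no verdict.

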